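Put the yellow bead box back in its own slot

TASK

The yellow bead box is finished with: take it off the red felt and return it to the rack slot with the yellow label, nose first with its black cap left outside, pushed gently past the slot's spring until it is felt to sit fully home on the stop inside, which is set at a different depth each time. Leave the white box, which is still in use, and everything else on the table where they are.

Things in the scene. Friction and masses are not known exactly. Their poses are not given: they have to be found in the camera images.
- box_yellow: the bead box to put away: flat yellow box 140 long x 46 wide x 28 mm thick, 0.07 to 0.2 kg, with a 24 mm black tail cap at the end nearer the robot; it lies flat on the red felt (3 mm thick). Origin: centre of its underside; x along its length towards the yellow nose end, y across its width, z out of its windowed top.
- nose_yellow (a point): centre of the nose end face of the yellow box (70 mm ahead of its origin, 14 mm above its underside); axes as the box.
- box_white: a like box, white with a black tail cap, 140 x 46 x 28 mm, lying on the same felt and still in use: bystander. Same axes.
- slot_yellow: empty leaning slot with the yellow label, 32 (x) by 50 (y) mm inside, 75 mm deep from mouth to floor, walls 4 mm. Origin: centre of its floor, 50 mm above the table. z points out of the slot along its length, 50 degrees from vertical, up and towards the robot side; x is square to the label, up and away from the robot side; y runs along the row.
- mouth_yellow (a point): centre of the mouth of the yellow slot, 75 mm out from its floor; axes as the slot. The slot's lower wall (the -x side) runs on 25 mm past the mouth as a tongue, a yellow strip along its edge; sides and roof have short flared lips.
- spring_yellow (a point): spring pad in the roof of the yellow slot, 34 mm above its floor, with a ramp towards the mouth; axes as the slot. It begins to bear on a box when the nose is about 50 mm above the floor, then presses it on the lower wall with about 1.5 N. Pushing on from there takes some 2 to 10 N up to the stop, where the force rises sharply; the box does not slide home by itself.
- home_yellow (a joint): sprung pin, 12 mm in diameter, in the middle of the stop block at the bottom of the yellow slot, out of sight: 0 standing free (8 mm proud of the block), 0.008 pressed flush by a box that is fully home (under 1.5 N). The face of the block is 4 to 20 mm above the slot's floor, set differently each time and not measured: it has to be felt. A box home on it stands 69 to 85 mm out of the mouth.
- rack: wooden base board of the rack, 200 x 340 x 12 mm, on which the four slots stand in a row along its y axis, 80 mm apart, in an order that varies; fixed. Labels are on the sloping roofs of the slots. Origin: on the underside, below the slot floors, mid-row.
- slot_white: slot with the white label, of the same form and axes as the yellow one, empty but belonging to the white box; origin at the centre of its floor.
- slot_green: slot with the green label, of the same form and axes as the yellow one, filled by a fixed green box that stands 65 mm out of the mouth; origin at the centre of its floor.
- slot_blue: slot with the blue label, of the same form and axes as the yellow one, filled by a fixed blue box that stands 65 mm out of the mouth; origin at the centre of its floor.
- spool_white: standing white thread spool with wooden ends, 42 mm diameter, 75 mm tall; origin centre of underside; bystander.
- spool_pink: standing pink thread spool, 42 mm diameter, 75 mm tall; origin centre of underside; bystander.
- dish: small white bowl on the felt, 72 mm diameter, 22 mm high; origin centre of underside; bystander.
- pliers: small pliers with red handles lying on the table, about 135 x 56 x 12 mm; origin near the middle, on the underside; bystander.
- glue: standing white glue bottle, 40 mm diameter, 100 mm tall; origin centre of underside; bystander.
- pincushion: round red pincushion, 76 mm diameter, 38 mm high; origin centre of underside; bystander.
Mind the look-alikes: they are no part of the job. Of the things that look like the box_yellow, take the one that is nearest to the robot's base at the start.

How it is judged:
On the way, in this order (a step that is already met when the one before it is completed fails the run):
1. the yellow box is lifted clear of the felt (height (world z) of box_yellow above 0.05 m), for 0.2 s.
2. its nose is inside the mouth of the yellow slot (z of nose_yellow in the frame of slot_yellow below 0.072 m and x of nose_yellow in the frame of slot_yellow between -0.008 and 0.008 m and y of nose_yellow in the frame of slot_yellow between -0.008 and 0.008 m), for 0.1 s.
At the end, for the whole second after the job is handed in: the yellow box stands nose first in the slot with the yellow label, its nose down on the hidden stop (its sprung pin pressed in by more than 5 of its 8 mm, and the nose less than 26 mm above the slot's floor), within 6 mm of its centre line, in line with the slot to 0.08 rad, released and at rest (value of joint home_yellow above 0.005 m and z of nose_yellow in the frame of slot_yellow below 0.026 m and x of nose_yellow in the frame of slot_yellow between -0.006 and 0.006 m and y of nose_yellow in the frame of slot_yellow between -0.006 and 0.006 m and angle between the x axis of box_yellow and the z axis of slot_yellow, either way round below 0.08 rad and linear speed of box_yellow below 0.01 m/s and contact force between box_yellow and the fingers below 0.1 N); the robot touches nothing.
It fails at once if the box is rammed against the rack (over 60 N on any of the slots) (contact force between box_yellow and slot_yellow above 60 N or contact force between box_yellow and slot_white above 60 N or contact force between box_yellow and slot_green above 60 N or contact force between box_yellow and slot_blue above 60 N).
It fails at once if the white box or another bystander is shifted by more than 15 mm (distance of any of box_white, spool_white, spool_pink, dish, pliers, glue, pincushion from where it was at the start of the episode above 0.015 m).
It also fails if it takes over 48 s, if anything falls off the work surface, if the arm or the gripper's body presses on something with over 40 N, if the wrist force passes 120 N, or if a joint passes its speed limit or range.

ROBOT

A 6-joint arm with a two-finger parallel gripper is mounted at the origin on the work surface. World frame = base frame: x ahead of the robot, y to its left, z up, the work surface at z = 0. Lengths are in m, angles in rad, forces in N, time in s.
With the tool pointing down it reaches from about 0.25 to 0.775 m from the base axis. Payload 4 kg.
Tool frame: the origin (TCP) lies midway between the tips of the shut fingers; the grasp point (between the pads) lies 19 mm behind it (grip_point_offset is the distance from the TCP to the grasp point, in m); z points along the fingers, y is the line along which they close (so a half turn about z gives the same grasp; the last joint's range is limited). The gripper opens to 94 mm and grips with 3 to 60 N. Pads are 16 mm wide; open, the fingers measure 119 mm over their backs; the gripper's body (75 mm by 177 mm) begins 78 mm behind the grasp point.
Start: joints at [1.137, 0.087, 1.371, -0, 1.684, -0.103], TCP at [0.179, 0.52, 0.206] pointing down, gripper open.
Joint ranges: [-3.1, 3.1], [-0.76, 2.03], [0.27, 2.55], [-1.08, 4.22], [0.17, 2.65], [-2.57, 2.57]. Speed limits (rad/s): [2.79, 2.79, 3.14, 3.14, 3.14, 3.14].

INTERFACE

Orientations are given as [roll, pitch, yaw] about the fixed x, y, z axes, in that order (R = Rz(yaw) Ry(pitch) Rx(roll)).
In Python, from bench import * gives the robot as it stands.
- The arm moves only by the tool carry_out, never from a script. Its argument "commands" is a list of rows, each a list of 6 numbers: the shift along the tool's x, y, z in m, then the turn, a rotation vector about the tool's x, y, z in rad. In form: [[tx, ty, tz, rx, ry, rz], ...]. A call has exactly 5 rows; each row is the pose to reach, as a shift and turn from the pose commanded when the call began, along the tool's axes at that moment; what a row does not reach only later rows make up. A row lasts 1/10 s, in which the tool goes at most 50 mm and 8.59 degrees, less where a joint would pass 70% of its speed; a pose out of reach is approached as far as the arm can. A call with a gripper value outside its range is refused whole. "jaw" is the opening, from 0 (shut) to 1 (fully open), set as the call begins (left out, the last holds). The fingers move at their own pace and stop on an object; the grip force is fixed at half the most. Time passes only in rows, so rows that repeat a pose let the fingers close, or fill a call up. It gives the time, the measured TCP pose, the force, the opening and the grip force at its end, in the units of the state.
- get_obs(): the state, without advancing time (a new reading comes with each control period).
- snapshot(name): name is "scene" or "side" or "wrist"; returns a dict with "img" (400x640x3 uint8, red, green, blue), "range_z" (400x640 float32, m along the optical axis (not along the pixel's ray), 0 where there is no reading), "fx", "fy", "cx", "cy" (pixels), "distortion" ([k1, k2, p1, p2, k3] as OpenCV has them; the pictures are not rectified), "R" (3x3) and "t" (3): a world point X has camera coordinates R X + t. Camera axes: x right, y down, z forward; pixel columns grow to the right and rows downward; lengths in m; the calibration is good to about 2 mm. A picture is of the moment at which its call begins.
- close_job(): hands the job in; it is judged then, once.
The state is a dict: "time": time; "joint_positions": joint angles; "qvel": joint speeds; "joint_torque": joint torques, N m; "tool_pos": TCP position; "ee_rot": TCP orientation; "wrist_force": force on the tool from outside, world axes, zero at the start; "wrist_torque": the same for the moment, N m; "width": finger opening in m; "finger_force": force on a finger pad.
Only numpy, scipy, OpenCV 4.12 (cv2) and the standard library are available. Lean on these libraries where they do the work, as an engineer would, in place of code of your own. Each camera call takes 0.05 s, during which the arm holds its last target. There are 200 camera calls.

## Working session

There is one attempt and no reset: what is moved stays moved. The work goes in short steps, Python scripts to look and compute and a tool call to move; the robot and the scene stay as the last step left them, time stands still between calls to the robot, and variables do not carry over. Pictures are saved under pics/ and viewed, at most 10 in all, crops included, and the job is handed in when it is done.

Besides the shell and the picture viewer there is one more tool, called in YAML: its name, and indented under it one key for each argument. carry_out: Moves the arm, as the interface text tells. Its arguments: {"type":"object","properties":{"commands":{"type":"array","items":{"type":"array","items":{"type":"number"}}},"jaw":{"type":"number"}},"required":["commands"]}

```bash
mkdir -p pics; cat > h.py <<'E'
from bench import *
import numpy as np, cv2
from scipy.spatial.transform import Rotation as Ro
def pts(s):
    h,w=s["range_z"].shape
    u,v=np.meshgrid(np.arange(w),np.arange(h))
    K=np.array([[s["fx"],0,s["cx"]],[0,s["fy"],s["cy"]],[0,0,1]],float)
    p=cv2.undistortPoints(np.stack([u,v],-1).reshape(-1,1,2).astype(np.float64),K,np.array(s["distortion"],float)).reshape(h,w,2)
    z=s["range_z"].astype(float)
    c=np.stack([p[...,0]*z,p[...,1]*z,z],-1)
    X=(c-np.array(s["t"]))@np.array(s["R"])
    X[z==0]=np.nan
    return X
def save(s,n): cv2.imwrite("pics/"+n,s["img"][...,::-1])
E
python3 - <<'E'
from h import *
import pickle
for n in ("scene","side"):
    s=snapshot(n); save(s,n+"0.png"); pickle.dump(s,open(n+".pkl","wb"))
    print(n,np.array(s["t"]),-np.array(s["R"]).T@np.array(s["t"]))
o=get_obs(); print(o)
E
```

```text
scene [ 0.25412475 -0.39385146  1.80255731] [1.2902086  0.5092525  1.24295411]
side [-0.53942574  0.19629688  1.55594455] [ 0.23407321 -1.27447279  1.03508688]
{'time': 0.1, 'joint_positions': array([ 1.13690846e+00,  8.78771466e-02,  1.37206946e+00,  1.33751592e-05,
        1.68359096e+00, -1.03067151e-01]), 'qvel': array([ 0.00011282, -0.00123174, -0.00319969, -0.00043347,  0.00175929,
        0.00021916]), 'joint_torque': array([ 1.81111111e-03, -3.41252339e+01, -3.03301585e+01,  7.18577136e-02,
        3.04229278e-02, -8.74097645e-05]), 'tool_pos': array([0.17843038, 0.51974436, 0.20444045]), 'ee_rot': array([-3.13965942e+00, -2.13325192e-04,  2.81077322e+00]), 'wrist_force': array([-0.66233069,  0.34720903, -0.06070188]), 'wrist_torque': array([ 0.00824488, -0.03188578,  0.00240732]), 'finger_force': 0.0, 'width': 0.09398656906991992}
```

View pics/scene0.png

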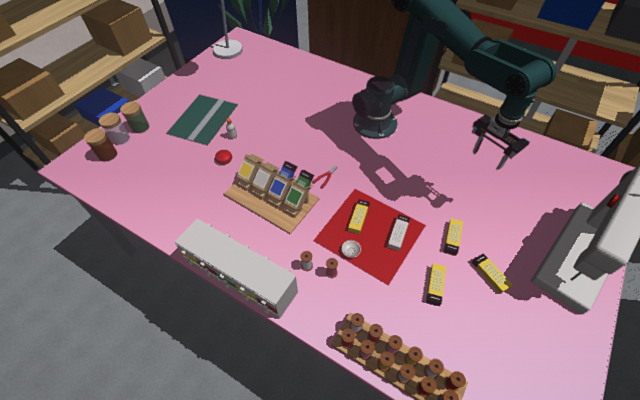

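View pics/side0.png

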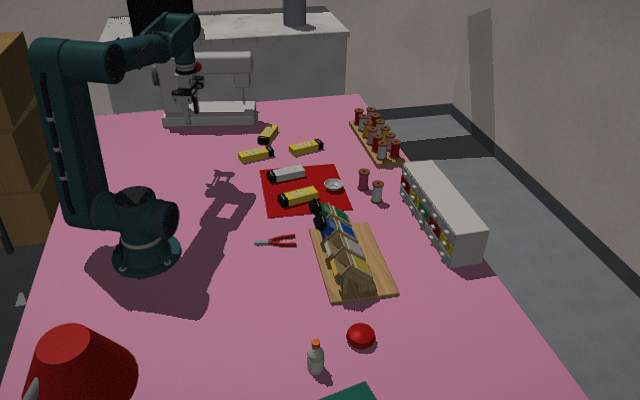

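The scene view shows four yellow boxes: on felt at (358,216), and off felt at (454,236), (437,284) and (490,272). The one on the felt fits the description. The yellow-label slot is at the left end of the row, at (246,170). Next I measure both and check the choice in a crop.

```bash
python3 - <<'E'
from h import *
import pickle
for n in ("scene","side"):
    s=pickle.load(open(n+".pkl","rb")); X=pts(s); hsv=cv2.cvtColor(s["img"],cv2.COLOR_RGB2HSV)
    m=cv2.inRange(hsv,(20,130,90),(35,255,255))
    k,l,st,c=cv2.connectedComponentsWithStats(m)
    for i in range(1,k):
        if st[i,4]<25: continue
        P=X[(l==i)]; P=P[np.isfinite(P[:,0])]
        T=P[P[:,2]>np.percentile(P[:,2],60)-.004]
        (cx,cy),(w,h),a=cv2.minAreaRect((T[:,:2]*1000).astype(np.float32))
        print(n,c[i].round(),st[i,4],"mean",P.mean(0).round(3),"zmax",np.percentile(P[:,2],95).round(3),"rect",round(cx),round(cy),round(w),round(h),round(a,1), "dist",np.hypot(*P.mean(0)[:2]).round(3))
    # pts near felt: surface height
    q=dict(scene=[(386,262),(350,330),(330,235)],side=[(300,212),(250,250)])[n]
    for u,v in q: print("pt",u,v,X[v,u].round(4))
s=pickle.load(open("scene.pkl","rb"))
a=cv2.resize(s["img"][130:290,220:520],None,fx=2.6,fy=2.6,interpolation=cv2.INTER_CUBIC)
cv2.imwrite("pics/crop1.png",a[...,::-1])
E
```

```text
scene [245. 170.] 118 mean [ 0.603 -0.28   0.092] zmax 0.107 rect 598 -280 45 26 87.6 dist 0.665
scene [358. 219.] 193 mean [0.536 0.2   0.03 ] zmax 0.035 rect 528 196 122 46 12.4 dist 0.572
scene [454. 232.] 165 mean [0.401 0.532 0.028] zmax 0.033 rect 402 533 119 47 11.4 dist 0.667
scene [495. 276.] 249 mean [0.496 0.716 0.028] zmax 0.033 rect 491 712 117 49 60.8 dist 0.871
scene [436. 279.] 210 mean [0.614 0.548 0.028] zmax 0.032 rect 615 550 117 46 14.3 dist 0.824
pt 386 262 [0.633  0.3701 0.0031]
pt 350 330 [0.9423 0.3878 0.0924]
pt 330 235 [0.6419 0.1393 0.0047]
side [269. 131.] 67 mean [0.493 0.706 0.025] zmax 0.03 rect 492 709 119 51 60.7 dist 0.861
side [302. 146.] 89 mean [0.609 0.544 0.025] zmax 0.03 rect 615 548 127 54 18.2 dist 0.816
side [252. 153.] 95 mean [0.395 0.524 0.026] zmax 0.033 rect 402 527 119 56 9.8 dist 0.656
side [301. 193.] 121 mean [0.532 0.188 0.029] zmax 0.033 rect 530 192 115 54 14.5 dist 0.564
side [443. 237.] 26 mean [ 0.894 -0.201  0.074] zmax 0.083 rect 894 -203 30 6 88.8 dist 0.917
side [361. 264.] 114 mean [ 0.605 -0.281  0.089] zmax 0.105 rect 596 -278 48 23 89.4 dist 0.667
side [333. 267.] 63 mean [ 0.527 -0.272  0.086] zmax 0.098 rect 525 -280 59 9 87.5 dist 0.593
pt 300 212 [0.5116 0.1128 0.0037]
pt 250 250 [ 3.18e-01 -4.76e-02  1.00e-04]
```

View pics/crop1.png

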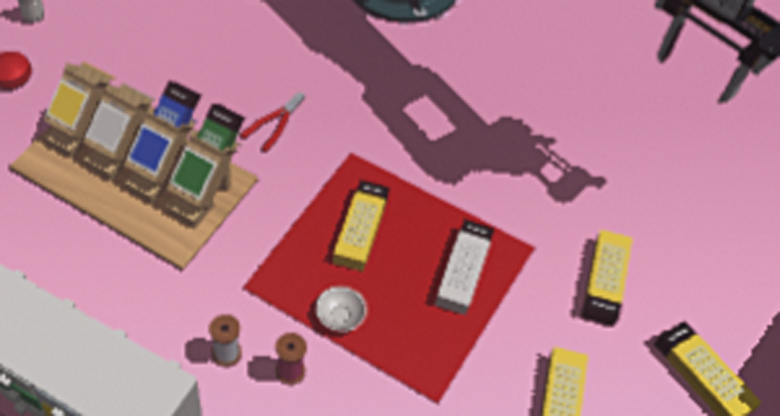

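The crop confirms it: the yellow box on the felt, crop (358,225), has its cap towards the robot and is the one nearest the base. The slot order from -y is yellow, white, blue, green. Next I measure the slot axes from the labels, and the box.

```bash
python3 - <<'E'
from h import *
import pickle
S=np.sin(np.deg2rad(50));C=np.cos(np.deg2rad(50))
for n in ("scene","side"):
    s=pickle.load(open(n+".pkl","rb")); X=pts(s); hsv=cv2.cvtColor(s["img"],cv2.COLOR_RGB2HSV)
    box=np.zeros(hsv.shape[:2],bool)
    f=np.isfinite(X[...,0])&(abs(X[...,0]-.53)<.12)&(abs(X[...,1]-.195)<.065)&(X[...,2]>.020)&(X[...,2]<.045)
    P=X[f]; T=P[P[:,2]>.027]; r=cv2.minAreaRect((T[:,:2]*1000).astype(np.float32)); print(n,"box full",r,np.median(T[:,2]))
    w=T[:,:2]-T[:,:2].mean(0); U=np.linalg.svd(w,full_matrices=False)[2][0]; print(" pca",np.rad2deg(np.arctan2(*(U*np.sign(U[0]))[::-1])))
    for nm,lo,hi in (("yel",(20,130,60),(35,255,255)),("blue",(105,120,50),(130,255,255)),("green",(50,100,30),(90,255,255))):
        m=cv2.inRange(hsv,lo,hi)>0
        g=m&(X[...,0]>.565)&(X[...,0]<.66)&(X[...,1]<.05)&(X[...,1]>-.34)&(X[...,2]>.05)
        P=X[g]
        if len(P)<20: print(nm,len(P));continue
        c=P.mean(0); nn=np.linalg.svd(P-c,full_matrices=False)[2][2]; nn*=np.sign(nn[2])
        print(n,nm,len(P),c.round(4),nn.round(3),P.min(0).round(3),P.max(0).round(3))
    m=(cv2.inRange(hsv,(20,130,60),(35,255,255))>0)&(X[...,0]<.55)&(X[...,1]<-.2)
    P=X[m]; 
    if len(P): print(n,"strip",len(P),P.mean(0).round(4),P.min(0).round(3),P.max(0).round(3))
    # rack board
    m=(X[...,2]>.008)&(X[...,2]<.017)&(abs(X[...,0]-.65)<.2)&(X[...,1]<.1)&(X[...,1]>-.4)
    mm=(m*255).astype(np.uint8); k,l,st,c=cv2.connectedComponentsWithStats(mm); i=1+st[1:,4].argmax()
    P=X[l==i]; print(n,"board",cv2.minAreaRect((P[:,:2]*1000).astype(np.float32)),st[i,4])
E
```

```text
scene box full ((546.4458618164062, 201.85952758789062), (203.06341552734375, 52.872779846191406), 15.982205390930176) 0.031124053721896385
 pca 13.852438940111545
scene yel 117 [ 0.6029 -0.2799  0.0918] [ 0.661 -0.037  0.75 ] [ 0.584 -0.302  0.075] [ 0.622 -0.258  0.114]
scene blue 125 [ 0.6086 -0.1204  0.0921] [ 0.661 -0.056  0.749] [ 0.589 -0.143  0.074] [ 0.629 -0.097  0.111]
scene green 60 [ 0.611  -0.0397  0.0924] [ 0.669 -0.103  0.736] [ 0.594 -0.06   0.073] [ 0.631 -0.019  0.111]
scene board ((613.3782958984375, -159.55560302734375), (342.8144836425781, 199.4915008544922), 88.17020416259766) 1403
side box full ((517.3076782226562, 189.2818603515625), (141.82968139648438, 56.21139144897461), 12.135327339172363) 0.03006515171447723
 pca 13.219051825228313
side yel 114 [ 0.6054 -0.281   0.0894] [ 0.652 -0.018  0.758] [ 0.585 -0.304  0.069] [ 0.627 -0.254  0.109]
side blue 85 [ 0.6093 -0.1197  0.09  ] [ 0.591 -0.001  0.806] [ 0.567 -0.145  0.07 ] [ 0.631 -0.096  0.115]
side green 76 [ 0.6111 -0.0405  0.0902] [0.568 0.02  0.823] [ 0.565 -0.064  0.068] [ 0.635 -0.018  0.114]
side strip 59 [ 0.5253 -0.2798  0.0909] [ 0.519 -0.309  0.009] [ 0.544 -0.215  0.103]
side board ((611.3013305664062, -164.41668701171875), (342.78851318359375, 201.2484893798828), 87.92204284667969) 2315
```

```bash
cat >> h.py <<'E'
def delta(p,R,verbose=True):
    o=get_obs(); R0=Ro.from_euler("xyz",o["ee_rot"])
    d=R0.inv().apply(np.array(p)-o["tool_pos"]); r=(R0.inv()*R).as_rotvec()
    print("t",round(o["time"],2),"shift",d.round(4),"rot",r.round(4),"|d|",np.linalg.norm(d).round(3),"deg",np.rad2deg(np.linalg.norm(r)).round(1))
def down(yaw,lean=0):  # lean>0: tool tips point forward (+x of yaw)
    return Ro.from_euler("xyz",[np.pi,-lean,yaw])
E
python3 - <<'E'
from h import *
print(down(0,.3).apply([0,0,1]))
delta([.46,.18,.30],down(.23))
s=snapshot("wrist"); R0=Ro.from_euler("xyz",get_obs()["ee_rot"])
cam=-np.array(s["R"]).T@np.array(s["t"]); print("cam in tool",R0.inv().apply(cam-get_obs()["tool_pos"]),"axis",R0.inv().apply(np.array(s["R"])[2]),s["fx"])
E
```

```text
[ 2.95520207e-01 -1.22464680e-16 -9.55336489e-01]
t 0.1 shift [-0.3766 -0.23   -0.0952] rot [-1.0000e-03  2.4000e-03  2.5808e+00] |d| 0.451 deg 147.9
cam in tool [ 0.07095157  0.00036741 -0.17860158] axis [-2.47083272e-01 -7.45955777e-04  9.68993963e-01] 290.0231994783628
```

carry_out:
  commands:
    - [-0.04,-0.02,-0.03,0,0,0.15]
    - [-0.08,-0.05,-0.06,0,0,0.3]
    - [-0.12,-0.075,-0.09,0,0,0.45]
    - [-0.16,-0.1,-0.1,0,0,0.6]
    - [-0.2,-0.12,-0.1,0,0,0.74]

```text
time: 0.65
tool_pos: [0.3233, 0.3478, 0.3074]
ee_rot: [3.137, -0.001, 2.066]
wrist_force: [0.3, -0.1, -0.7]
width: 0.0936
finger_force: 0.0
```

```bash
python3 -c "
from h import *
print(get_obs()['tool_pos'],get_obs()['ee_rot'])
delta([.46,.18,.30],down(.23))"
```

```text
[0.32330307 0.34780707 0.30739849] [ 3.13693409e+00 -1.14666829e-03  2.06624775e+00]
t 0.65 shift [-0.2126  0.0404  0.0073] rot [ 0.0022 -0.0051  1.8362] |d| 0.217 deg 105.2
```

carry_out:
  commands:
    - [-0.03,0.006,0,0,0,0.15]
    - [-0.06,0.012,0,0,0,0.3]
    - [-0.09,0.017,0,0,0,0.45]
    - [-0.12,0.023,0,0,0,0.6]
    - [-0.15,0.03,0,0,0,0.74]

```text
time: 1.15
tool_pos: [0.421, 0.2303, 0.3045]
ee_rot: [-3.141, 0.0, 1.325]
wrist_force: [0.4, 0.2, 0.5]
width: 0.094
finger_force: 0.0
```

```bash
python3 -c "
from h import *
delta([.46,.18,.30],down(.23))"
```

```text
t 1.15 shift [-0.0393  0.05    0.0045] rot [-3.0000e-04  3.0000e-04  1.0948e+00] |d| 0.064 deg 62.7
```

carry_out:
  commands:
    - [-0.02,0.025,0,0,0,0.15]
    - [-0.039,0.05,0.004,0,0,0.3]
    - [-0.039,0.05,0.004,0,0,0.45]
    - [-0.039,0.05,0.004,0,0,0.6]
    - [-0.039,0.05,0.004,0,0,0.74]

```text
time: 1.65
tool_pos: [0.4599, 0.1812, 0.3002]
ee_rot: [-3.141, 0.001, 0.584]
wrist_force: [0.1, -0.1, 0.4]
width: 0.0941
finger_force: 0.0
```

carry_out:
  commands:
    - [0,0,0,0,0,0.15]
    - [0,0,0,0,0,0.3]
    - [0,0,0,0,0,0.355]
    - [0,0,0,0,0,0.355]
    - [0,0,0,0,0,0.355]

```text
time: 2.15
tool_pos: [0.4598, 0.1816, 0.3005]
ee_rot: [-3.142, 0.001, 0.237]
wrist_force: [0.7, 0.1, -0.1]
width: 0.0942
finger_force: 0.0
```

```bash
python3 - <<'E'
from h import *
s=snapshot("wrist"); save(s,"w1.png"); X=pts(s)
hsv=cv2.cvtColor(s["img"],cv2.COLOR_RGB2HSV)
f=(abs(X[...,0]-.53)<.12)&(abs(X[...,1]-.195)<.08)
print("felt/table z pct",np.nanpercentile(X[f][:,2],[10,30,50,70,90]).round(4))
m=(cv2.inRange(hsv,(20,110,60),(35,255,255))>0)&f&(X[...,2]>.024)
T=X[m]; r=cv2.minAreaRect((T[:,:2]*1000).astype(np.float32)); print("yellow",r,np.median(T[:,2]))
m2=f&(X[...,2]>.024)&(X[...,2]<.045); k,l,st,c=cv2.connectedComponentsWithStats((m2*255).astype(np.uint8))
for i in range(1,k):
    if st[i,4]>100:
        T=X[l==i]; print("blob",c[i].round(),st[i,4],cv2.minAreaRect((T[:,:2]*1000).astype(np.float32)),T[:,2].mean())
E
```

```text
felt/table z pct [0.0029 0.4055 0.4153 0.4215 0.4339]
yellow ((531.1177978515625, 188.84426879882812), (116.63597869873047, 119.00608825683594), 13.749178886413574) 0.032615507660493794
blob [323. 133.] 2905 ((518.7638549804688, 193.0313720703125), (139.1220245361328, 45.80390548706055), 12.941962242126465) 0.030635050452442945
```

View pics/w1.png

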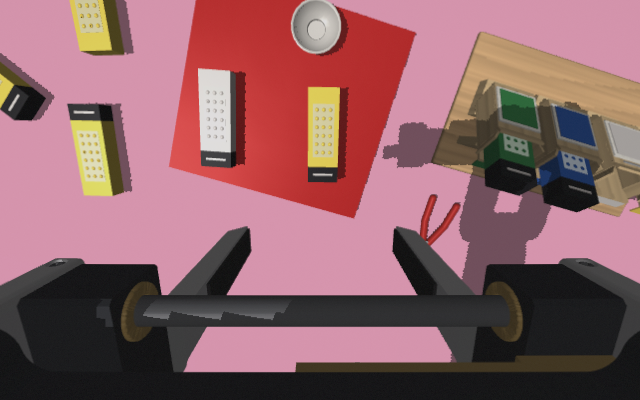

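The wrist view shows the target box at (323,133), the white box at (217,118), clear to the left, and the rack at right. The box measures 139 x 46 mm, centre (.519,.193), yaw .226, top at 31 mm, which agrees with the scene view. I'll grasp 42 mm behind its centre, with the tool leaning 15° forward.

```bash
python3 -c "
from h import *
delta([.4827,.1847,.09],down(.226,.26))"
```

```text
t 2.2 shift [0.0231 0.0024 0.2105] rot [-0.0015  0.2604  0.0108] |d| 0.212 deg 14.9
```

carry_out:
  commands:
    - [0.006,0.001,0.045,0,0.065,0.003]
    - [0.012,0.001,0.09,0,0.13,0.006]
    - [0.018,0.002,0.135,0,0.195,0.01]
    - [0.023,0.0024,0.175,0,0.26,0.01]
    - [0.023,0.0024,0.21,0,0.26,0.01]

```text
time: 2.7
tool_pos: [0.4804, 0.1842, 0.0877]
ee_rot: [-3.14, -0.258, 0.227]
wrist_force: [0.7, -1.0, -0.4]
width: 0.0939
finger_force: 0.0
```

```bash
python3 -c "
from h import *
delta([.4827,.1847,.008],down(.226,.26))"
```

```text
t 2.7 shift [-0.0181  0.0001  0.0776] rot [-0.0013  0.0017  0.0007] |d| 0.08 deg 0.1
```

carry_out:
  commands:
    - [-0.006,0,0.025,0,0,0]
    - [-0.011,0,0.048,0,0,0]
    - [-0.016,0,0.068,0,0,0]
    - [-0.018,0,0.076,0,0,0]
    - [-0.018,0,0.077,0,0,0]

```text
time: 3.2
tool_pos: [0.4841, 0.1851, 0.0104]
ee_rot: [-3.14, -0.257, 0.226]
wrist_force: [-0.3, -0.7, -0.7]
width: 0.0943
finger_force: 0.0
```

carry_out:
  commands:
    - [0,0,0,0,0,0]
    - [0,0,0,0,0,0]
    - [0,0,0,0,0,0]
    - [0,0,0,0,0,0]
    - [0,0,0,0,0,0]
  jaw: 0.3

```text
time: 3.7
tool_pos: [0.4854, 0.1854, 0.0123]
ee_rot: [-3.14, -0.261, 0.226]
wrist_force: [0.3, -0.1, -0.4]
width: 0.0574
finger_force: 0.0
```

carry_out:
  commands:
    - [-0.001,0,0.004,0,0,0]
    - [-0.001,0,0.004,0,0,0]
    - [-0.001,0,0.004,0,0,0]
    - [-0.001,0,0.004,0,0,0]
    - [-0.001,0,0.004,0,0,0]
  jaw: 0.3

```text
time: 4.2
tool_pos: [0.4849, 0.1853, 0.0072]
ee_rot: [-3.14, -0.259, 0.226]
wrist_force: [0.3, -0.4, -0.6]
width: 0.0457
finger_force: 30.0
```

carry_out:
  commands:
    - [0,0,0,0,0,0]
    - [0,0,0,0,0,0]
    - [0,0,0,0,0,0]
    - [0,0,0,0,0,0]
    - [0,0,0,0,0,0]
  jaw: 0

```text
time: 4.7
tool_pos: [0.4851, 0.1854, 0.0075]
ee_rot: [-3.14, -0.26, 0.226]
wrist_force: [-0.3, 0.1, -1.8]
width: 0.0456
finger_force: 30.0
```

carry_out:
  commands:
    - [0.008,0,-0.03,0,0,0]
    - [0.019,0,-0.072,0,0,0]
    - [0.031,0,-0.115,0,0,0]
    - [0.043,0,-0.16,0,0,0]
    - [0.054,0,-0.2,0,0,0]

```text
time: 5.2
tool_pos: [0.486, 0.1853, 0.2174]
ee_rot: [-3.14, -0.262, 0.226]
wrist_force: [1.1, 0.4, -1.1]
width: 0.0456
finger_force: 30.0
```

```bash
cat >> h.py <<'E'
SO=np.array([.6205,-.281,.05]); RS=Ro.from_euler("z",-.034)*Ro.from_euler("y",-np.deg2rad(50))
def boxfit(name="wrist"):
    s=snapshot(name); o=get_obs(); R0=Ro.from_euler("xyz",o["ee_rot"]); X=pts(s)
    Q=R0.inv().apply((X-o["tool_pos"]).reshape(-1,3)).reshape(X.shape) # in tool frame
    return s,X,Q,o,R0
E
python3 - <<'E'
from h import *
print("slot z",RS.apply([0,0,1]),"x",RS.apply([1,0,0]))
s,X,Q,o,R0=boxfit(); save(s,"w2.png"); print(o["tool_pos"],o["width"])
hsv=cv2.cvtColor(s["img"],cv2.COLOR_RGB2HSV)
m=(cv2.inRange(hsv,(20,110,60),(35,255,255))>0)&(abs(Q[...,1])<.05)&(Q[...,0]>-.1)&(Q[...,0]<.2)&(abs(Q[...,2])<.08)
k,l,st,c=cv2.connectedComponentsWithStats((m*255).astype(np.uint8)); i=1+st[1:,4].argmax(); print(c[i],st[i])
P=Q[l==i]; cen=np.median(P,0); 
for _ in range(3):
    n=np.linalg.svd(P-P.mean(0),full_matrices=False)[2][2]; n*=-np.sign(n[2]); P=P[abs((P-P.mean(0))@n)<.002] if _<2 else P
print("top normal in tool",n,len(P),"centre",P.mean(0)); 
ex=np.cross([0,1.,0],n); ex/=np.linalg.norm(ex); ey=np.cross(n,ex)
q=np.stack([P@ex,P@ey],1); r=cv2.minAreaRect((q*1000).astype(np.float32)); print(r,"angle of normal (rad)",np.arctan2(n[0],-n[2]), "x range along",q[:,0].min(),q[:,0].max())
print("plane offset",P.mean(0)@n)
E
```

```text
slot z [-0.76560171  0.02604049  0.64278761] x [ 0.64241611 -0.02185057  0.76604444]
[0.48997186 0.1863297  0.22678995] 0.046061674987126024
[321.12982036 160.91221557] [ 282   67   80  200 8350]
top normal in tool [ 0.27320444 -0.0021003  -0.9619537 ] 8337 centre [ 4.72234456e-02  6.33877775e-05 -1.19754137e-03]
((-42.2089729309082, 0.1713695526123047), (116.48493194580078, 45.92472839355469), 0.24497027695178986) angle of normal (rad) 0.2767232557473301 x range along -0.10052166168340296 0.016031726776609707
plane offset 0.014053501003264116
```

View pics/w2.png

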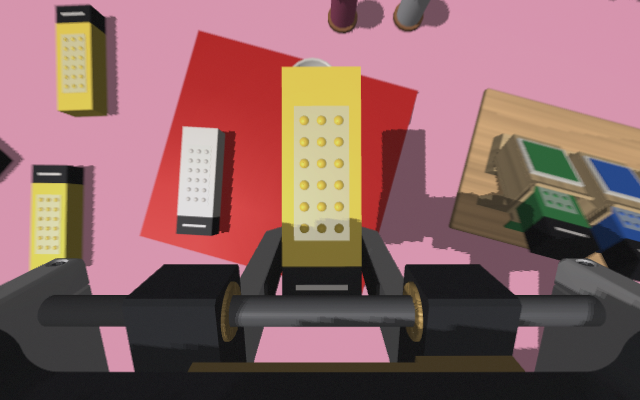

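The box is held squarely at (321,161) with its nose up-image, and the dish and white box are undisturbed. The arm was still settling, so I measure again now that it's still.

```bash
cat > fit.py <<'E'
from h import *
def fit():
    o=get_obs(); s=snapshot("wrist"); R0=Ro.from_euler("xyz",o["ee_rot"]); X=pts(s)
    Q=R0.inv().apply((X-o["tool_pos"]).reshape(-1,3)).reshape(X.shape)
    hsv=cv2.cvtColor(s["img"],cv2.COLOR_RGB2HSV)
    m=(cv2.inRange(hsv,(20,110,60),(35,255,255))>0)&(abs(Q[...,1])<.05)&(Q[...,0]>-.1)&(Q[...,0]<.2)&(abs(Q[...,2])<.08)
    k,l,st,c=cv2.connectedComponentsWithStats((m*255).astype(np.uint8)); i=1+st[1:,4].argmax()
    P=Q[l==i]
    for _ in range(3):
        n=np.linalg.svd(P-P.mean(0),full_matrices=False)[2][2]; n*=-np.sign(n[2]); P=P[abs((P-P.mean(0))@n)<.002]
    d=np.array([-n[2],0,n[0]]); d/=np.linalg.norm(d); e=np.cross(n,d)
    q=np.stack([P@d,P@e],1); r=cv2.minAreaRect((q*1000).astype(np.float32))
    nose=d*q[:,0].max()+n*(np.median(P@n)-.014)
    print("tool",o["tool_pos"],o["ee_rot"],"ang",np.arctan2(n[0],-n[2]),"n",n.round(4),"rect",r,"d range",q[:,0].min(),q[:,0].max(),"off",np.median(P@n),"nose in tool",nose)
    return s,o,X
if __name__=="__main__": fit()
E
python3 fit.py
```

```text
tool [0.48997186 0.1863297  0.22678995] [-3.13962186 -0.27744954  0.22544848] ang 0.2606206676735069 n [ 0.2577 -0.0015 -0.9662] rect ((46.16615295410156, 0.020154953002929688), (116.4861068725586, 45.96831130981445), 0.21160468459129333) d range -0.012047455738837455 0.10446554221263707 off 0.02343746449647551 nose in tool [ 1.03369611e-01 -1.43137035e-05  1.77999602e-02]
```

```bash
cat >> h.py <<'E'
NT=np.array([.1034,0,.0178])
RF=down(-.034,.26-np.deg2rad(40))
def tcp(ns,R=RF): # TCP for nose at slot coords ns
    return SO+RS.apply(ns)-R.apply(NT)
E
python3 -c "
from h import *
print('boxx',RF.apply([.966,0,.258]), 'pre',tcp([0,0,.12]),'end',tcp([0,0,.012]))
delta([.44,-.12,.30],RF)"
```

```text
boxx [ 0.76485892 -0.02601523 -0.64345476] pre [ 0.44259572 -0.27494892  0.18712051] end [ 0.52528071 -0.2777613   0.11769945]
t 5.3 shift [-0.0918  0.2872 -0.1058] rot [ 0.0196 -0.7098  0.2648] |d| 0.32 deg 43.4
```

carry_out:
  commands:
    - [-0.005,0.03,-0.035,0.004,-0.14,0.05]
    - [-0.02,0.075,-0.065,0.008,-0.28,0.1]
    - [-0.035,0.12,-0.09,0.012,-0.42,0.16]
    - [-0.05,0.165,-0.104,0.016,-0.56,0.21]
    - [-0.065,0.21,-0.104,0.02,-0.69,0.26]

```text
time: 5.8
tool_pos: [0.447, -0.0351, 0.3001]
ee_rot: [3.14, 0.434, -0.032]
wrist_force: [0.8, 0.4, -1.3]
width: 0.0454
finger_force: 30.0
```

```bash
python3 -c "
from h import *
delta([.44,-.12,.30],RF)"
```

```text
t 5.8 shift [-0.0039  0.0851  0.0021] rot [ 0.0029 -0.0046  0.0022] |d| 0.085 deg 0.3
```

carry_out:
  commands:
    - [0,0.03,0,0,0,0]
    - [0,0.06,0,0,0,0]
    - [0,0.085,0,0,0,0]
    - [0,0.085,0,0,0,0]
    - [0,0.085,0,0,0,0]

```text
time: 6.3
tool_pos: [0.4438, -0.1186, 0.2972]
ee_rot: [3.141, 0.436, -0.031]
wrist_force: [0.0, -0.7, -1.7]
width: 0.0455
finger_force: 30.0
```

```bash
python3 - <<'E'
from h import *
import pickle
from fit import fit
s,o,X=fit(); save(s,"w3.png"); pickle.dump(s,open("w3.pkl","wb")); hsv=cv2.cvtColor(s["img"],cv2.COLOR_RGB2HSV)
print(get_obs()["tool_pos"])
Y=RS.inv().apply((X-SO).reshape(-1,3)).reshape(X.shape)  # slot frame
m=(cv2.inRange(hsv,(20,100,50),(35,255,255))>0)
for nm,g in (("label",m&(abs(Y[...,1])<.04)&(abs(Y[...,0]-.02)<.012)&(Y[...,2]>.0)&(Y[...,2]<.075)),("strip",m&(abs(Y[...,1])<.04)&(abs(Y[...,0]+.018)<.012)&(Y[...,2]>.08)&(Y[...,2]<.12))):
    P=Y[g]; print(nm,len(P))
    if len(P)>10:
        print(P.mean(0).round(4),P.min(0).round(4),P.max(0).round(4),cv2.minAreaRect((P[:,1:]*1000).astype(np.float32)))
        n=np.linalg.svd(P-P.mean(0),full_matrices=False)[2][2]; print(n)
E
```

```text
tool [ 0.4437792  -0.11858158  0.29721357] [ 3.1414737   0.43551609 -0.03056348] ang 0.260806787222557 n [ 0.2579 -0.0023 -0.9662] rect ((46.57829284667969, 0.14109420776367188), (117.01008605957031, 45.99404525756836), 0.20578475296497345) d range -0.011948555708185534 0.10510228872384768 off 0.023996580629773362 nose in tool [ 1.04125679e-01 -2.30168556e-05  1.74431976e-02]
[ 0.44380335 -0.11804634  0.29763356]
label 0
strip 313
[-0.0253  0.0008  0.1021] [-0.03   -0.028   0.0997] [-0.0199  0.0288  0.1032] ((0.39614295959472656, 101.96187591552734), (3.3043694496154785, 56.72502136230469), 88.756591796875)
[-6.71945980e-03  7.97802469e-04  9.99977106e-01]
```

View pics/w3.png

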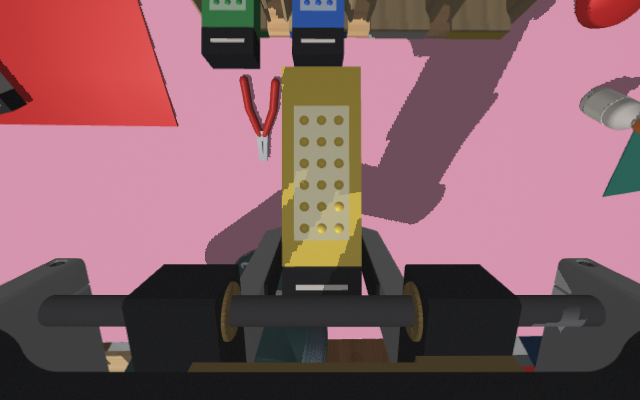

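The held box is as before, at (321,160). The rack mouths are at the top edge, with the yellow tongue strip near (485,35). I check the tongue's upper face, and the spread of the roof, against depth.

```bash
python3 - <<'E'
from h import *
import pickle
for n in ("w3","scene","side"):
    s=pickle.load(open(n+".pkl","rb")); X=pts(s); Y=RS.inv().apply((X-SO).reshape(-1,3)).reshape(X.shape)
    for yo in (0,.08):
      for z0 in np.arange(-.01,.11,.01):
        g=(abs(Y[...,1]-yo)<.022)&(Y[...,2]>z0)&(Y[...,2]<z0+.01)&(abs(Y[...,0])<.05)
        if g.sum()>4: print(n,yo,"z",round(z0,3),g.sum(),"x pct",np.percentile(Y[g][:,0],[2,25,50,75,98]).round(4))
    # lateral extents of roof (yellow)
    g=(abs(Y[...,1])<.05)&(Y[...,2]>.01)&(Y[...,2]<.06)&(abs(Y[...,0]-.02)<.004)
    if g.sum(): print("roof y",np.percentile(Y[g][:,1],[1,99]).round(4))
E
```

```text
w3 0 z 0.07 334 x pct [-0.0195 -0.0185 -0.018  -0.0176 -0.0166]
w3 0 z 0.08 438 x pct [-0.0194 -0.0184 -0.018  -0.0175 -0.0167]
w3 0 z 0.09 439 x pct [-0.0195 -0.0185 -0.018  -0.0176 -0.0166]
w3 0 z 0.1 514 x pct [-0.0339 -0.029  -0.0242 -0.0193 -0.017 ]
w3 0.08 z 0.07 336 x pct [-0.0194 -0.0185 -0.018  -0.0175 -0.0167]
w3 0.08 z 0.08 450 x pct [-0.0194 -0.0183 -0.0179 -0.0175 -0.0164]
w3 0.08 z 0.09 444 x pct [-0.0194 -0.0184 -0.0179 -0.0175 -0.0166]
w3 0.08 z 0.1 444 x pct [-0.0331 -0.0287 -0.0243 -0.0198 -0.0169]
scene 0 z -0.01 8 x pct [-0.0182 -0.0155 -0.012  -0.011   0.0117]
scene 0 z 0.0 23 x pct [0.0125 0.0165 0.0184 0.0204 0.0224]
scene 0 z 0.01 24 x pct [0.0151 0.0184 0.0196 0.0203 0.0254]
scene 0 z 0.02 24 x pct [0.0148 0.0189 0.0208 0.0225 0.0248]
scene 0 z 0.03 23 x pct [0.0156 0.0182 0.0203 0.0221 0.0268]
scene 0 z 0.04 23 x pct [0.0165 0.0186 0.0206 0.0217 0.0264]
scene 0 z 0.05 24 x pct [0.0171 0.0184 0.0209 0.0225 0.0244]
scene 0 z 0.06 26 x pct [0.0158 0.0184 0.0203 0.0222 0.027 ]
scene 0 z 0.07 24 x pct [0.0114 0.0165 0.0176 0.0192 0.0213]
scene 0 z 0.08 30 x pct [
[... 1854 characters left out ...]
9 0.0198 0.0206]
side 0.08 z 0.01 13 x pct [0.019  0.0199 0.0206 0.0208 0.0219]
side 0.08 z 0.02 18 x pct [0.0178 0.0196 0.0202 0.0207 0.0212]
side 0.08 z 0.03 18 x pct [0.0179 0.0197 0.0206 0.0211 0.0216]
side 0.08 z 0.04 16 x pct [0.0184 0.0198 0.0205 0.0211 0.023 ]
side 0.08 z 0.05 28 x pct [-0.044  -0.0043  0.0199  0.0211  0.0225]
side 0.08 z 0.06 43 x pct [-0.0392 -0.0177  0.0178  0.0189  0.0209]
side 0.08 z 0.07 33 x pct [-0.0197 -0.0178  0.0162  0.0176  0.02  ]
side 0.08 z 0.08 37 x pct [-0.0201 -0.0182 -0.0132  0.018   0.0221]
side 0.08 z 0.09 32 x pct [-0.0359 -0.0261 -0.0192 -0.0175 -0.0165]
side 0.08 z 0.1 43 x pct [-0.0338 -0.0289 -0.0246 -0.0204 -0.017 ]
roof y [-0.0327  0.0493]
```

```bash
cat >> h.py <<'E'
NT=np.array([.1037,0,.0176])
SO=SO+RS.apply([-.001,.0005,.001])
def nose():
    o=get_obs(); R=Ro.from_euler("xyz",o["ee_rot"]); p=o["tool_pos"]+R.apply(NT)
    print("nose in slot",RS.inv().apply(p-SO).round(4),"boxx.slotz err",(RS.inv()*R).apply([.966,0,.258]).round(3),"F slot",RS.inv().apply(o["wrist_force"]).round(2),"ff",o["finger_force"],"w",o["width"],"t",round(o["time"],2))
E
python3 -c "
from h import *
nose(); delta(tcp([0,0,.14]),RF)"
```

```text
nose in slot [0.0836 0.1567 0.193 ] boxx.slotz err [ 0.002  0.003 -1.   ] F slot [-0.08  0.73 -0.54] ff 29.99421332962811 w 0.04603457780355511 t 6.35
t 6.35 shift [0.0288 0.1563 0.0945] rot [ 0.0022 -0.0032  0.0041] |d| 0.185 deg 0.3
```

carry_out:
  commands:
    - [0,0.04,0,0,0,0]
    - [0,0.085,0.005,0,-0.001,0.002]
    - [0.005,0.125,0.025,0.001,-0.002,0.003]
    - [0.015,0.15,0.055,0.001,-0.003,0.004]
    - [0.0285,0.1565,0.092,0.002,-0.003,0.004]

```text
time: 6.85
tool_pos: [0.4271, -0.2764, 0.2031]
ee_rot: [3.138, 0.433, -0.037]
wrist_force: [0.9, 0.0, -1.7]
width: 0.0456
finger_force: 30.0
```

carry_out:
  commands:
    - [0,0,0,0,0,0]
    - [0,0,0,0,0,0]
    - [0,0,0,0,0,0]
    - [0,0,0,0,0,0]
    - [0,0,0,0,0,0]

```text
time: 7.35
tool_pos: [0.4275, -0.2745, 0.2053]
ee_rot: [3.138, 0.433, -0.034]
wrist_force: [0.4, 0.3, 0.1]
width: 0.0459
finger_force: 30.0
```

```bash
python3 - <<'E'
from h import *
from fit import fit
nose(); delta(tcp([0,0,.14]),RF)
s,o,X=fit()
Y=RS.inv().apply((X-SO).reshape(-1,3)).reshape(X.shape)
hsv=cv2.cvtColor(s["img"],cv2.COLOR_RGB2HSV); m=(cv2.inRange(hsv,(20,100,50),(35,255,255))>0)
for yo in (0,.08,.16,.24):
    g=(abs(Y[...,1]-yo)<.02)&(Y[...,2]>.08)&(Y[...,2]<.098)&(abs(Y[...,0]+.018)<.006)
    if g.sum()>10: print("tongue",yo,g.sum(),np.median(Y[g][:,0]).round(4))
g=m&(abs(Y[...,1])<.04)&(abs(Y[...,2]-.101)<.004)&(Y[...,0]<-.014)&(Y[...,0]>-.035)
if g.sum(): print("strip",g.sum(),Y[g].min(0).round(4),Y[g].max(0).round(4))
g=m&(abs(Y[...,1])<.04)&(abs(Y[...,2]-.038)<.03)&(Y[...,0]>.014)&(Y[...,0]<.03)
if g.sum(): print("label",g.sum(),Y[g].min(0).round(4),Y[g].max(0).round(4),np.median(Y[g],0))
E
```

```text
nose in slot [ 0.006  -0.0007  0.1421] boxx.slotz err [ 0.004 -0.001 -1.   ] F slot [ 0.32  0.31 -0.28] ff 29.99418905004859 w 0.04588444405838964 t 7.35
t 7.35 shift [ 0.0006 -0.0006  0.0059] rot [ 0.0033 -0.0049 -0.0003] |d| 0.006 deg 0.3
tool [ 0.42747288 -0.27450505  0.20534517] [ 3.13818189  0.43319029 -0.03436834] ang 0.2608698169710568 n [ 0.2579 -0.0014 -0.9662] rect ((46.440311431884766, 0.12281608581542969), (116.55322265625, 45.954376220703125), 0.12237650156021118) d range -0.01183557108683985 0.10472676612119042 off 0.023991226109073765 nose in tool [ 1.03760385e-01 -1.41691765e-05  1.73580629e-02]
tongue 0 1383 -0.017
tongue 0.08 1395 -0.0169
strip 703 [-0.0339 -0.0293  0.0993] [-0.0193  0.0284  0.1014]
```

carry_out:
  commands:
    - [0,0,0.003,0.003,-0.004,0]
    - [0.001,-0.0005,0.006,0.003,-0.004,0]
    - [0.009,-0.0005,0.008,0.003,-0.004,0]
    - [0.017,-0.0005,0.01,0.003,-0.004,0]
    - [0.025,-0.0005,0.012,0.003,-0.004,0]

```text
time: 7.9
tool_pos: [0.4445, -0.2748, 0.1809]
ee_rot: [-3.139, 0.441, -0.034]
wrist_force: [1.4, -0.5, -2.1]
width: 0.0457
finger_force: 30.0
```

```bash
python3 -c "
from h import *
nose(); delta(tcp([0,0,.115]),RF)"
```

```text
nose in slot [-0.0026 -0.0002  0.1133] boxx.slotz err [-0.004  0.    -1.   ] F slot [-0.73 -0.44 -2.41] ff 29.994117273017764 w 0.04568866175842401 t 7.9
t 7.9 shift [-0.001  -0.0002 -0.0026] rot [-0.0025  0.0032 -0.0004] |d| 0.003 deg 0.2
```

carry_out:
  commands:
    - [0,0,0,0,0,0]
    - [0,0,0,0,0,0]
    - [0,0,0,0,0,0]
    - [0,0,0,0,0,0]
    - [0,0,0,0,0,0]

```text
time: 8.4
tool_pos: [0.4439, -0.2749, 0.1822]
ee_rot: [-3.14, 0.44, -0.035]
wrist_force: [0.0, 0.6, -1.0]
width: 0.0456
finger_force: 30.0
```

```bash
python3 -c "
from h import *
nose(); delta(tcp([0,0,.115]),RF)"
```

```text
nose in slot [-0.0019 -0.0004  0.1145] boxx.slotz err [-0.003 -0.    -1.   ] F slot [-0.78  0.57 -0.66] ff 29.994083298370242 w 0.04564684052719958 t 8.4
t 8.4 shift [-0.     -0.0004 -0.0017] rot [-0.0018  0.0022 -0.0008] |d| 0.002 deg 0.2
```

carry_out:
  commands:
    - [0,-0.0003,-0.002,-0.001,0.002,0]
    - [0.007,-0.0003,0,-0.001,0.002,0]
    - [0.014,-0.0003,0.002,-0.001,0.002,0]
    - [0.021,-0.0003,0.0038,-0.001,0.002,0]
    - [0.029,-0.0003,0.006,-0.001,0.002,0]

```text
time: 8.9
tool_pos: [0.4681, -0.2752, 0.1633]
ee_rot: [-3.141, 0.439, -0.034]
wrist_force: [1.6, -0.1, -1.7]
width: 0.0459
finger_force: 30.0
```

```bash
python3 -c "
from h import *
nose(); delta(tcp([0,0,.085]),RF)"
```

```text
nose in slot [-0.0007  0.0001  0.0839] boxx.slotz err [-0.002 -0.    -1.   ] F slot [-0.26 -0.03 -2.33] ff 29.994131410494447 w 0.04587572019982141 t 8.9
t 8.9 shift [-0.0009  0.0001 -0.0009] rot [-0.0013  0.0012 -0.0004] |d| 0.001 deg 0.1
```

carry_out:
  commands:
    - [0.005,0,0.0012,0,0,0]
    - [0.01,0,0.0025,0,0,0]
    - [0.015,0,0.0038,0,0,0]
    - [0.02,0,0.005,0,0,0]
    - [0.024,0,0.006,0,0,0]

```text
time: 9.4
tool_pos: [0.487, -0.276, 0.1482]
ee_rot: [-3.141, 0.439, -0.035]
wrist_force: [-2.1, -1.0, -1.3]
width: 0.0454
finger_force: 30.0
```

```bash
python3 -c "
from h import *
nose()"
```

```text
nose in slot [-0.0001 -0.0001  0.0597] boxx.slotz err [-0.002 -0.    -1.   ] F slot [-2.32 -1.04  0.77] ff 29.993984503671527 w 0.045447562796450694 t 9.4
```

carry_out:
  commands:
    - [0.004,0,0.001,0,0,0]
    - [0.008,0,0.002,0,0,0]
    - [0.011,0,0.003,0,0,0]
    - [0.015,0,0.004,0,0,0]
    - [0.019,0,0.005,0,0,0]

```text
time: 9.9
tool_pos: [0.5014, -0.2764, 0.1356]
ee_rot: [-3.141, 0.441, -0.035]
wrist_force: [-3.7, -0.6, -1.4]
width: 0.0462
finger_force: 30.0
```

```bash
python3 -c "
from h import *
nose()"
```

```text
nose in slot [-0.0007 -0.      0.0405] boxx.slotz err [-0.004 -0.    -1.   ] F slot [-3.43 -0.68  1.87] ff 29.99396586790681 w 0.046168226745328354 t 9.9
```

carry_out:
  commands:
    - [0.002,0,0.0005,0,0,0]
    - [0.004,0,0.001,0,0,0]
    - [0.006,0,0.0016,0,0,0]
    - [0.008,0,0.0021,0,0,0]
    - [0.01,0,0.0026,0,0,0]

```text
time: 10.4
tool_pos: [0.5098, -0.2767, 0.1291]
ee_rot: [-3.141, 0.439, -0.035]
wrist_force: [-3.5, -0.0, -3.2]
width: 0.0461
finger_force: 30.0
```

```bash
python3 -c "
from h import *
nose()"
```

```text
nose in slot [-0.0001 -0.      0.0299] boxx.slotz err [-0.002 -0.    -1.   ] F slot [-4.73 -0.14  0.66] ff 29.99402546323836 w 0.04605023358235001 t 10.4
```

carry_out:
  commands:
    - [0.001,0,0.001,0,0,0]
    - [0.002,0,0.002,0,0,0]
    - [0.003,0,0.0023,0,0,0]
    - [0.0042,0,0.0026,0,0,0]
    - [0.0054,0,0.003,0,0,0]

```text
time: 10.9
tool_pos: [0.5136, -0.2769, 0.1243]
ee_rot: [-3.141, 0.439, -0.035]
wrist_force: [-1.7, 0.0, -1.5]
width: 0.0455
finger_force: 30.0
```

```bash
python3 -c "
from h import *
nose()"
```

```text
nose in slot [-0.0013 -0.0001  0.024 ] boxx.slotz err [-0.001 -0.    -1.   ] F slot [-2.27 -0.05  0.35] ff 29.993989896029234 w 0.04545356326841839 t 10.9
```

carry_out:
  commands:
    - [0.001,0,0.0003,0,0,0]
    - [0.002,0,0.0005,0,0,0]
    - [0.003,0,0.0008,0,0,0]
    - [0.004,0,0.001,0,0,0]
    - [0.004,0,0.001,0,0,0]

```text
time: 11.4
tool_pos: [0.5167, -0.277, 0.1215]
ee_rot: [-3.141, 0.439, -0.035]
wrist_force: [-1.5, -0.1, -2.3]
width: 0.0458
finger_force: 30.0
```

```bash
python3 -c "
from h import *
nose()"
```

```text
nose in slot [-0.0014 -0.0001  0.0197] boxx.slotz err [-0.002 -0.    -1.   ] F slot [-2.73 -0.13 -0.37] ff 29.99385315924883 w 0.04582570402660965 t 11.4
```

carry_out:
  commands:
    - [0.001,0,0.0003,0,0,0]
    - [0.002,0,0.0005,0,0,0]
    - [0.003,0,0.0008,0,0,0]
    - [0.003,0,0.0008,0,0,0]
    - [0.003,0,0.0008,0,0,0]

```text
time: 11.9
tool_pos: [0.518, -0.277, 0.1205]
ee_rot: [-3.141, 0.441, -0.036]
wrist_force: [-6.3, 0.3, 1.4]
width: 0.0457
finger_force: 30.0
```

```bash
python3 -c "
from h import *
nose()"
```

```text
nose in slot [-0.0015 -0.0001  0.0181] boxx.slotz err [-0.004 -0.001 -1.   ] F slot [-2.97  0.05  5.69] ff 29.99416161328554 w 0.04571653261711027 t 11.9
```

carry_out:
  commands:
    - [0.001,0,0.0003,0,0,0]
    - [0.002,0,0.0005,0,0,0]
    - [0.003,0,0.0008,0,0,0]
    - [0.003,0,0.0008,0,0,0]
    - [0.003,0,0.0008,0,0,0]

```text
time: 12.4
tool_pos: [0.5183, -0.2769, 0.1208]
ee_rot: [-3.141, 0.446, -0.037]
wrist_force: [-11.0, 1.5, 8.2]
width: 0.0459
finger_force: 30.0
```

```bash
python3 -c "
from h import *
nose()"
```

```text
nose in slot [-0.0017 -0.0001  0.0181] boxx.slotz err [-0.009 -0.002 -1.   ] F slot [-0.79  1.17 13.76] ff 29.998425850644708 w 0.04591670336733091 t 12.4
```

carry_out:
  commands:
    - [0.001,0,0.0003,0,0,0]
    - [0.002,0,0.0005,0,0,0]
    - [0.003,0,0.0008,0,0,0]
    - [0.003,0,0.0008,0,0,0]
    - [0.003,0,0.0008,0,0,0]

```text
time: 12.9
tool_pos: [0.5184, -0.2769, 0.121]
ee_rot: [-3.141, 0.451, -0.039]
wrist_force: [-18.1, 2.9, 14.5]
width: 0.0455
finger_force: 30.0
```

```bash
python3 -c "
from h import *
nose()"
```

```text
nose in slot [-0.002  -0.0002  0.018 ] boxx.slotz err [-0.014 -0.004 -1.   ] F slot [-0.59  2.3  23.21] ff 30.005926522426307 w 0.0454956299098058 t 12.9
```

The axial force rose sharply from 6 to 14 to 23 N with the nose fixed at 18 mm, so the box is on the stop. I ease off the push, then release.

carry_out:
  commands:
    - [-0.002,0,-0.0005,0,0,0]
    - [-0.004,0,-0.001,0,0,0]
    - [-0.006,0,-0.0016,0,0,0]
    - [-0.006,0,-0.0016,0,0,0]
    - [-0.006,0,-0.0016,0,0,0]

```text
time: 13.4
tool_pos: [0.518, -0.277, 0.1205]
ee_rot: [-3.141, 0.441, -0.035]
wrist_force: [-6.3, 0.9, 1.5]
width: 0.0457
finger_force: 30.0
```

```bash
python3 -c "
from h import *
nose()"
```

```text
nose in slot [-0.0015 -0.0001  0.0181] boxx.slotz err [-0.004 -0.001 -1.   ] F slot [-2.95  0.69  5.84] ff 29.994371915236115 w 0.045652236539447916 t 13.4
```

carry_out:
  commands:
    - [0,0,0,0,0,0]
    - [0,0,0,0,0,0]
    - [0,0,0,0,0,0]
    - [0,0,0,0,0,0]
    - [0,0,0,0,0,0]
  jaw: 0.66

```text
time: 13.9
tool_pos: [0.5194, -0.2771, 0.1196]
ee_rot: [-3.141, 0.438, -0.034]
wrist_force: [0.1, -0.8, -0.4]
width: 0.0622
finger_force: 0.0
```

```bash
python3 -c "
from h import *
nose()"
```

```text
nose in slot [-0.0011 -0.0001  0.0166] boxx.slotz err [-0.001 -0.    -1.   ] F slot [-0.22 -0.81 -0.37] ff 0.0 w 0.06219947266410641 t 13.9
```

Released. Next I withdraw along the fingers.

carry_out:
  commands:
    - [0,0,-0.01,0,0,0]
    - [0,0,-0.03,0,0,0]
    - [0,0,-0.055,0,0,0]
    - [0,0,-0.08,0,0,0]
    - [0,0,-0.1,0,0,0]

```text
time: 14.4
tool_pos: [0.5624, -0.2787, 0.2123]
ee_rot: [3.141, 0.436, -0.035]
wrist_force: [-0.3, -0.0, -0.6]
width: 0.062
finger_force: 0.0
```

carry_out:
  commands:
    - [0,0,0,0,0,0]
    - [0,0,0,0,0,0]
    - [0,0,0,0,0,0]
    - [0,0,0,0,0,0]
    - [0,0,0,0,0,0]

```text
time: 14.9
tool_pos: [0.5609, -0.2785, 0.2092]
ee_rot: [-3.14, 0.441, -0.034]
wrist_force: [0.6, 0.5, -0.1]
width: 0.0617
finger_force: 0.0
```

```bash
python3 - <<'E'
from h import *
o=get_obs(); s=snapshot("wrist"); save(s,"w9.png"); X=pts(s); Y=RS.inv().apply((X-SO).reshape(-1,3)).reshape(X.shape)
g=(abs(Y[...,1])<.04)&(Y[...,2]>.09)&(Y[...,2]<.19)&(abs(Y[...,0]-.014)<.006)
P=Y[g]; n=np.linalg.svd(P-P.mean(0),full_matrices=False)[2][2]; print(o["tool_pos"],g.sum(),"max z(tail)",np.percentile(P[:,2],99.5),"nose z",np.percentile(P[:,2],99.5)-.14,"y",np.percentile(P[:,1],[1,99]),"x",np.median(P[:,0]),n)
E
```

```text
[ 0.56086296 -0.27850407  0.2091967 ] 3780 max z(tail) 0.15844568740790627 nose z 0.018445687407906253 y [-0.02233043  0.02251908] x 0.011191927398165668 [-0.99995532 -0.00174816 -0.00928956]
```

View pics/w9.png

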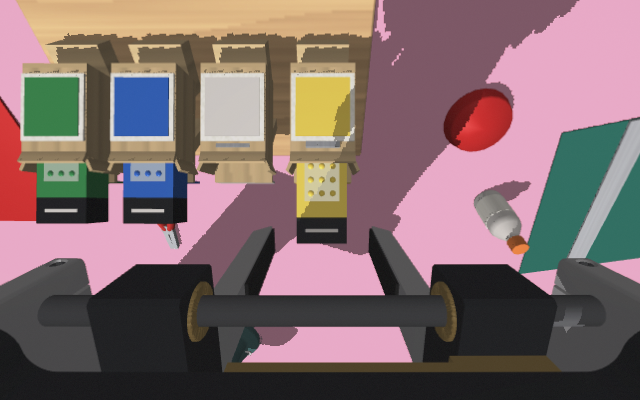

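The view shows the box in the yellow-label slot, its cap at (322,230). It is straight, with the nose at 18 mm, and it hasn't crept back. The gripper is clear, so I hand in.

```bash
python3 -c "
from bench import *
print(close_job())"
```

```text
the job is handed in; nothing more can be done
None
```

The yellow box is back in the yellow-label slot, nose first and felt to sit on the stop with its nose about 18 mm above the floor; it is released, nothing else was touched as far as I could tell, and the job was handed in at about 15 s (no verdict was returned).

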